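# Release the push-and-turn cap of a relocker spring housing

## Task

The round steel cap on the relocker spring housing only comes free while it is pressed down firmly: press it in, turn it anticlockwise (seen from above) by its grip bar until its cross-pin is clear of the claws, and then let go so that the spring lifts the cap fully up. Leave the brass dial ring, the nylon bushing and the dial rack where they are.

Things in the scene. Friction and masses are not known exactly. Their poses are not given: they have to be found in the camera images.
- housing: dark iron spring housing bolted down, cannot move: base plate 140 x 130 x 10 mm, upright round body 116 mm across, top 72 mm above the shelf. Two claws (arcs 46 to 58 mm from the axis, tops 96 mm above the shelf) hold the cap on facing sides; open gaps lie between. Origin on the vertical axis at shelf level. Yaw varies; at cap_turn = 0 the grip bar lies along its x axis.
- cap_face (a point): centre of the flat upper face of the cap, on the turning axis, 95 mm above the shelf when locked; moves and turns with the cap, z up, x along the grip bar. The cap is a steel disc 86 mm across, 10 mm thick. Its face is bare on both sides of the bar, so fingertips can press there. A square 6 mm cross-pin sticks out of the disc's edge in line with the bar, to 52 mm from the axis.
- bar_top (a point): centre of the top of the cap's upright grip bar, 20 mm above cap_face, on the axis, same axes. The bar is 60 mm long (x), 14 mm wide (y), 20 mm high.
- cap_press (a joint): m: 0 = locked, pin up in the claws' notches; positive = pressed down. Spring: about 10 N up at 0, 0.4 N more per mm. Beyond 0.006 the pin passes under the claws; 0.012 is the bottom stop. Let go half way, it catches under the claws near 0.0055. Once free the cap springs up to -0.012, its upper stop (face 107 mm above the shelf), and stays.
- cap_turn (a joint): turn of the cap, rad, anticlockwise from above positive. Starts near 0 (within 0.05). Not pressed, the notches block it beyond about 0.15 either way. Pressed, it turns easily; from about 0.95 the pin is in the open gap and clear of the claws; hard stop at 1.4 (a short end wall).
- dial_rack: wooden rack with slanted slats holding three dark dials, 120 x 200 mm, about 92 mm high, fixed; origin under its centre. Leave alone.
- dial_ring: loose brass ring lying flat, 84 mm outside, 60 mm inside, 14 mm high; origin centre of underside. Leave alone.
- bushing: loose white nylon flanged bushing standing on its flange, flange 44 mm, barrel 28 mm, 34 mm high; origin centre of underside. Leave alone.

How it is judged (in metres and radians):
On the way, in this order (a step that is already met when the one before it is completed fails the run):
1. the cap is pressed in while still in its locked position (value of joint cap_press above 0.004 m and value of joint cap_turn below 0.5 rad), for 0.05 s.
2. the cap, still pressed in, has been turned most of the way (value of joint cap_press above 0.003 m and value of joint cap_turn above 0.7 rad), for 0.05 s.
At the end, for the whole second after the job is handed in: the cap has sprung up clear of the claws (cap_press below -0.009, i.e. at least 9 mm above its locked height) and stays up; the ring and the bushing are at rest (value of joint cap_press below -0.009 m and linear speed of each of dial_ring, bushing below 0.02 m/s); the robot touches nothing.
It fails at once if the brass dial ring is moved more than 20 mm (distance of dial_ring from where it was at the start of the episode above 0.02 m).
It fails at once if the nylon bushing is moved more than 20 mm or knocked over (distance of bushing from where it was at the start of the episode above 0.02 m or angle between bushing's own z axis and vertical above 0.5 rad).
It fails at once if the dial rack is struck with more than 10 N (contact force between dial_rack and the arm above 10 N or contact force between dial_rack and the fingers above 10 N).
It also fails if it takes over 35 s, if anything falls off the work surface, if the arm or the gripper's body presses on something with over 40 N, if the wrist force passes 120 N, or if a joint passes its speed limit or range.

## Robot

A 6-joint arm with a two-finger parallel gripper is mounted at the origin on the work surface. World frame = base frame: x ahead of the robot, y to its left, z up, the work surface at z = 0. Lengths are in mm, angles in rad, forces in N, time in s.
With the tool pointing down it reaches from about 300 to 775 mm from the base axis. Payload 14.6 kg.
Tool frame: the origin (TCP) lies midway between the tips of the shut fingers; the grasp point (between the pads) lies behind it (manip.grip_depth is the z of the grasp point in the tool frame, in mm); z points along the fingers, y is the line along which they close (so a half turn about z gives the same grasp; the last joint's range is limited). The gripper opens to 94 mm and grips with 3 to 60 N. Pads are 16 mm wide; open, the fingers measure 119 mm over their backs; the gripper's body (75 mm by 177 mm) begins 78 mm behind the grasp point.
Start: joints at [-1.38, 0.3, 1.521, -0, 1.321, -0.067], TCP at [140.218, -531.816, 205.446] pointing down, gripper open.
Joint ranges: [-3.03, 3.03], [-0.79, 2.21], [0.23, 2.52], [-1.04, 4.18], [0, 3.07], [-2.55, 2.55]. Speed limits (rad/s): [2.22, 2.22, 2.57, 3.14, 3.14, 3.14].

## Interface

Orientations are given as [roll, pitch, yaw] about the fixed x, y, z axes, in that order (R = Rz(yaw) Ry(pitch) Rx(roll)).
In Python, from cell import manip gives the robot as it stands.
- The arm moves only by the shell command python3 -m creep 'ROWS' [OPENING] [FORCE]. ROWS is one flat JSON list of numbers that holds 1 to 5 rows one after another, with no inner brackets; each row has 6 numbers: dx, dy, dz in mm, then a rotation vector rx, ry, rz in rad; each row is the pose to reach, as a shift and turn from the pose commanded when the command began, along the tool's axes at that moment; what a row does not reach only later rows make up. A row lasts 1/10 s, in which the tool goes at most 50 mm and 0.15 rad, less where a joint would pass 70% of its speed; a pose out of reach is approached as far as the arm can. OPENING is the finger opening in mm, set as the command begins (- or left out keeps the last). The fingers move at their own pace and stop on an object; FORCE is the grip in N (left out, the last holds). Time passes only in rows, so rows that do not move let the fingers close. It prints the time, the measured TCP pose, the force, the opening and the grip force at its end. Input that does not fit is refused with a message, and nothing moves.
- manip.read_state(): the state, without advancing time (a new reading comes with each control period).
- manip.camera(name): name is "side" or "top"; returns (picture, depth): 480x640x3 uint8, red, green, blue; 480x640 float32, mm along the optical axis (not along the pixel's ray), 0 where there is no reading.
- manip.camera_info(name): a dict with "K" (3x3 intrinsics, pixels), "rvec" (rotation vector, rad) and "tvec" (3), from world to camera coordinates, as OpenCV has them. Camera axes: x right, y down, z forward; pixel columns grow to the right and rows downward; lengths in mm; the calibration is good to about 2 mm. A picture is of the moment at which its call begins. camera_info takes no time and is no camera call.
- manip.sign_off(): hands the job in; it is judged then, once.
The state is a dict: "clock": time; "joints": joint angles; "qd": joint speeds; "effort": joint torques, N m; "eef_pos": TCP position; "eef_rot": TCP orientation; "wrist_force": force on the tool from outside, world axes, zero at the start; "moment": the same for the moment, N m; "finger_gap": finger opening in mm; "finger_force": force on a finger pad.
Only numpy, scipy, OpenCV 4.12 (cv2) and the standard library are available. Lean on these libraries where they do the work, as an engineer would, in place of code of your own. Each camera call takes 0.05 s, during which the arm holds its last target. There are 200 camera calls.

## Working session

There is one attempt and no reset: what is moved stays moved. The work goes in short steps, Python scripts to look and compute and a shell command to move; the robot and the scene stay as the last step left them, time stands still between calls to the robot, and variables do not carry over. Pictures are saved under pics/ and viewed, at most 10 in all, crops included, and the job is handed in when it is done.

```bash
mkdir -p pics; ls; python3 - <<'E'
from cell import manip
import cv2,numpy as np
for n in("top","side"):
    p,d=manip.camera(n);cv2.imwrite(f"pics/{n}0.png",p[:,:,::-1]);np.save(f"pics/{n}0.npy",d)
    i=manip.camera_info(n);print(n,np.array(i["K"]).tolist(),i["rvec"],i["tvec"])
s=manip.read_state();print(s,manip.grip_depth)
E
```

```text
pics
top [[573.6471511214766, 0.0, 318.5417025940083], [0.0, 573.6471511214766, 240.8112573550754], [0.0, 0.0, 1.0]] [ 2.14704408 -2.1617236   0.08726284] [  90.89289845  561.04946169 1155.75292803]
side [[433.47480940848243, 0.0, 318.72241375213326], [0.0, 433.47480940848243, 245.19773949859245], [0.0, 0.0, 1.0]] [ 2.24237757 -0.41479758  0.20883423] [-479.95642224  227.30193186  695.32451472]
{'clock': 0.1, 'joints': array([-1.37959397e+00,  3.00423679e-01,  1.52151883e+00, -3.09494939e-05,
        1.32065762e+00, -6.65966687e-02]), 'qd': array([ 0.00158264, -0.00160265, -0.00100188, -0.00146221, -0.00042415,
       -0.00124845]), 'effort': array([ 1.35977672e-03, -5.32645190e+01, -3.53281081e+01,  7.09476345e-02,
        2.35492451e-02, -6.29982151e-05]), 'eef_pos': array([ 140.17226776, -531.60505635,  204.93866214]), 'eef_rot': array([-3.14058542e+00, -3.71327545e-05,  2.57806682e-01]), 'wrist_force': array([-0.86796641,  0.18250185, -0.08746644]), 'moment': array([0.06345045, 0.04853853, 0.05454648]), 'finger_force': 0.0, 'finger_gap': 94.20470148483295} -18.8
```

View pics/top0.png

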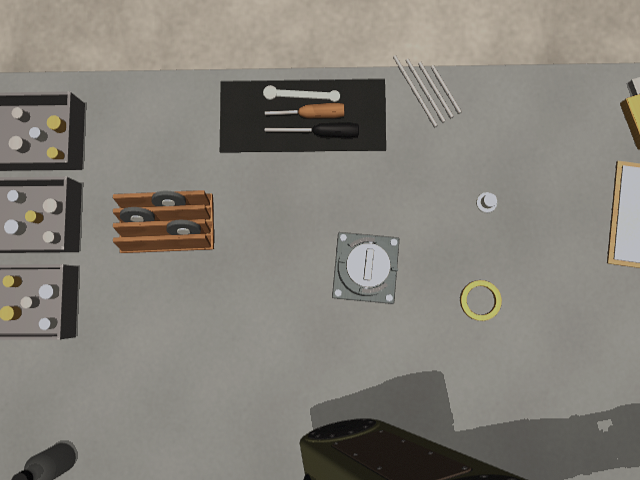

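View pics/side0.png

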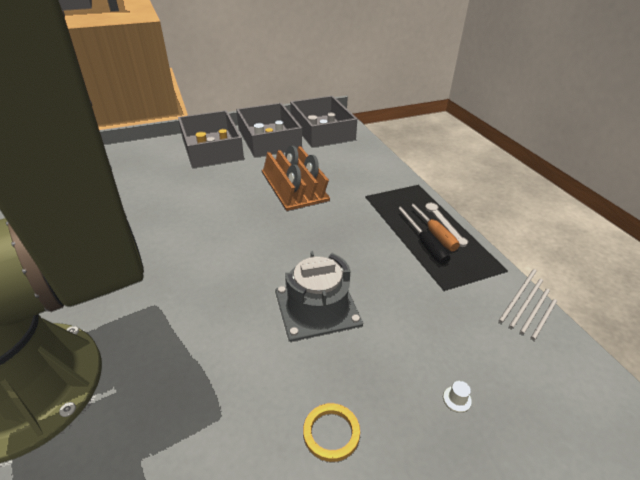

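The top view shows the cap at about (368,264) with the bar near-vertical in the image, the ring at (481,300), the bushing at (487,202) and the rack at (163,222). The side view shows the cap at (318,272).

```bash
cat > h.py <<'E'
import cv2,numpy as np
from cell import manip
def ray(n,uv,z):
    i=manip.camera_info(n);K=np.array(i["K"]);R=cv2.Rodrigues(np.array(i["rvec"]))[0];t=np.array(i["tvec"]).ravel()
    c=-R.T@t;d=R.T@np.linalg.inv(K)@np.array([*uv,1.]);return c+d*(z-c[2])/d[2]
def pose(p,d,n="top"):
    "cap centre from depth-band mask; returns face points"
    i=manip.camera_info(n);K=np.array(i["K"]);R=cv2.Rodrigues(np.array(i["rvec"]))[0];t=np.array(i["tvec"]).ravel()
    v,u=np.mgrid[:480,:640];P=np.linalg.inv(K)@np.stack([u.ravel(),v.ravel(),np.ones(u.size)])*d.ravel()
    return (R.T@(P-t[:,None])).T.reshape(480,640,3)
E
python3 - <<'E'
from h import *
p=cv2.imread("pics/top0.png");d=np.load("pics/top0.npy");W=pose(p,d)
win=np.zeros((480,640),bool);win[225:310,325:410]=1
z=W[...,2]
bar=(win&(z>106)).astype(np.uint8)
c,s,a=cv2.minAreaRect(W[bar>0][:,:2].astype(np.float32));print("bar",c,s,a,np.median(z[bar>0]))
m=(win&(z>85)&(p.min(2)>130)).astype(np.uint8)
n,l,st,ce=cv2.connectedComponentsWithStats(m);k=1+np.argmax(st[1:,4]);cc,r=cv2.minEnclosingCircle(np.argwhere(l==k)[:,::-1].astype(np.float32))
print("disc",st[k],ray("top",ce[k],95),ray("top",cc,95),r/573*1060,np.median(z[l==k]))
b=(win&(z>5)&(z<15)).astype(np.uint8)
print("base",cv2.minAreaRect(W[b>0][:,:2].astype(np.float32)))
for nm,uv,h in(("ring",(481,300),14),("bush",(487,202),34),("rack",(163,222),90)):print(nm,ray("top",uv,h))
# side bar
q=cv2.imread("pics/side0.png");ds=np.load("pics/side0.npy");S=pose(q,ds,"side")
ws=np.zeros((480,640),bool);ws[245:345,270:370]=1
mb=ws&(S[...,2]>111);c=cv2.minAreaRect(S[mb][:,:2].astype(np.float32));print("side bar top",c,np.median(S[mb][:,2]))
A=cv2.resize(p[220:315,320:415],(400,400),interpolation=2);B=cv2.resize(q[245:345,270:370],(400,400),interpolation=2)
cv2.imwrite("pics/crop.png",np.hstack([A,B]))
E
```

```text
bar (478.7707214355469, 8.144607543945312) (35.217445373535156, 126.11076354980469) 57.27147674560547 114.88529741226935
disc [ 347  241   44   49 1495] [507.60777435 -10.60970217  95.        ] [506.72836114 -11.43587537  95.        ] 44.638311708992894 95.14656156169725
base ((509.3494873046875, -14.021644592285156), (174.78868103027344, 174.45486450195312), 88.90001678466797)
ring [ 438.06041652 -246.751503     14.        ]
bush [ 639.0136396  -261.07347901   34.        ]
rack [595.46863017 394.48326557  90.        ]
side bar top ((393.4723205566406, -259.42840576171875), (569.158447265625, 57.10334396362305), 65.35165405273438) 115.26033758772292
```

View pics/crop.png

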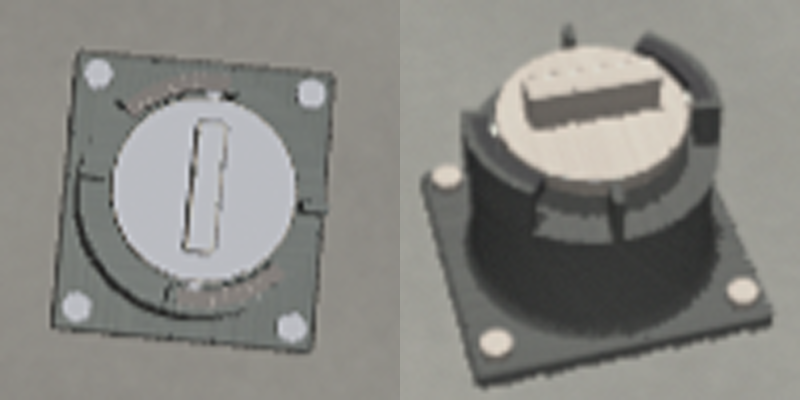

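The crop (left is top view, right is side view) shows the bar top running from (213,122) to (199,253) in crop pixels, roughly world x with a slight negative yaw. The cap is locked, with its pin under the claws. Next I refine the bar and compute the shift in tool axes.

```bash
cat >> h.py <<'E'
from scipy.spatial.transform import Rotation as Ro
def go(xyz,yaw):
    s=manip.read_state();T=Ro.from_euler('xyz',s["eef_rot"]);G=Ro.from_euler('xyz',[np.pi,0,yaw])
    print("pos",s["eef_pos"].round(1),"rot",s["eef_rot"].round(3),"F",s["wrist_force"].round(1),"j",s["joints"].round(2))
    print("shift",T.inv().apply(np.array(xyz)-s["eef_pos"]).round(1),"rotvec",(T.inv()*G).as_rotvec().round(3))
E
python3 - <<'E'
from h import *
p=cv2.imread("pics/top0.png");d=np.load("pics/top0.npy");W=pose(p,d);z=W[...,2]
win=np.zeros((480,640),bool);win[240:290,345:395]=1
m=(win&(z>111)&(z<119)).astype(np.uint8)
n,l,st,ce=cv2.connectedComponentsWithStats(m);k=1+np.argmax(st[1:,4])
r=cv2.minAreaRect(W[l==k][:,:2].astype(np.float32));print(r,st[k])
a=ray("top",(320+213*.2375,220+122*.2375),115);b=ray("top",(320+199*.2375,220+253*.2375),115)
print("manual",a,b,(a+b)/2,np.arctan2(*(a-b)[1::-1]))
X=W[l==k][:,:2];e,v=np.linalg.eigh(np.cov(X.T));print("pca",v[:,1],np.arctan(v[1,1]/v[0,1]))
q=cv2.imread("pics/side0.png");ds=np.load("pics/side0.npy");S=pose(q,ds,"side")
ws=np.zeros((480,640),bool);ws[255:285,295:345]=1
mb=ws&(S[...,2]>113)&(S[...,2]<118);print("side",cv2.minAreaRect(S[mb][:,:2].astype(np.float32)),mb.sum())
c=(np.array(r[0])+0);go([c[0],c[1],205],np.arctan(v[1,1]/v[0,1]))
E
```

```text
((508.0921325683594, -10.370440483093262), (13.889229774475098, 59.61808776855469), 83.14860534667969) [364 248  10  32 218]
manual [536.13066446 -14.64743962 115.        ] [476.71050156  -7.43528672 115.        ] [506.42058301 -11.04136317 115.        ] -0.12078469375702176
pca [-0.99277651  0.11997832] -0.12026804646968024
side ((505.91131591796875, -13.359066009521484), (15.652709007263184, 59.183048248291016), 83.27166748046875) 200
pos [ 140.2 -531.6  204.9] rot [-3.141 -0.     0.258] F [-0.9  0.2 -0.1] j [-1.38  0.3   1.52 -0.    1.32 -0.07]
shift [ 4.887e+02 -4.102e+02  4.000e-01] rotvec [-0.001  0.     0.378]
```

```bash
R='x'; python3 -m creep '[488, -410, 0, 0, 0, 0.378, 488, -410, 0, 0, 0, 0.378, 488, -410, 0, 0, 0, 0.378, 488, -410, 0, 0, 0, 0.378, 488, -410, 0, 0, 0, 0.378]' 40 30
python3 -c "from h import *;go([507,-11.5,170],-0.12)"
```

```text
clock: 0.6
eef_pos: [283.9, -327.2, 205.3]
eef_rot: [-3.141, 0.0, -0.121]
wrist_force: [1.5, -0.5, -0.3]
finger_gap: 57.7
finger_force: 0.0
pos [ 283.9 -327.2  205.3] rot [-3.141  0.    -0.121] F [ 1.5 -0.5 -0.3] j [-0.94  0.04  1.83  0.    1.28  0.75]
shift [ 183.4 -340.3   35.4] rotvec [-0.     0.    -0.001]
```

```bash
python3 -m creep '[183, -340, 35, 0, 0, 0, 183, -340, 35, 0, 0, 0, 183, -340, 35, 0, 0, 0, 183, -340, 35, 0, 0, 0, 183, -340, 35, 0, 0, 0]' 40
python3 -c "from h import *;go([507,-11.5,130],-0.12)"
```

```text
clock: 1.1
eef_pos: [427.4, -123.6, 182.8]
eef_rot: [3.142, -0.0, -0.12]
wrist_force: [0.2, -0.1, 0.1]
finger_gap: 40.0
finger_force: 0.0
pos [ 427.4 -123.6  182.8] rot [ 3.142 -0.    -0.12 ] F [ 0.2 -0.1  0.1] j [-0.36  0.09  1.83 -0.    1.22  1.33]
shift [  65.5 -120.8   52.8] rotvec [ 0. -0. -0.]
```

```bash
python3 -m creep '[65, -121, 50, 0, 0, 0, 65, -121, 50, 0, 0, 0, 65, -121, 50, 0, 0, 0, 65, -121, 50, 0, 0, 0, 65, -121, 50, 0, 0, 0]' 40
python3 -c "
from h import *;go([507,-11.5,100],-0.12)
p,d=manip.camera('side');q,e=manip.camera('top')
cv2.imwrite('pics/c1.png',np.hstack([cv2.resize(p[200:340,260:400],(400,400)),cv2.resize(q[215:315,320:420],(400,400))])[:,:,::-1])"
```

```text
clock: 1.6
eef_pos: [505.5, -12.8, 132.3]
eef_rot: [3.141, 0.002, -0.119]
wrist_force: [-1.0, -0.7, -0.5]
finger_gap: 40.2
finger_force: 0.0
pos [505.5 -12.8 132.3] rot [ 3.141e+00  2.000e-03 -1.190e-01] F [-1.  -0.7 -0.5] j [-0.1   0.28  1.73 -0.    1.14  1.59]
shift [ 1.4 -1.5 32.3] rotvec [0.    0.002 0.001]
```

View pics/c1.png

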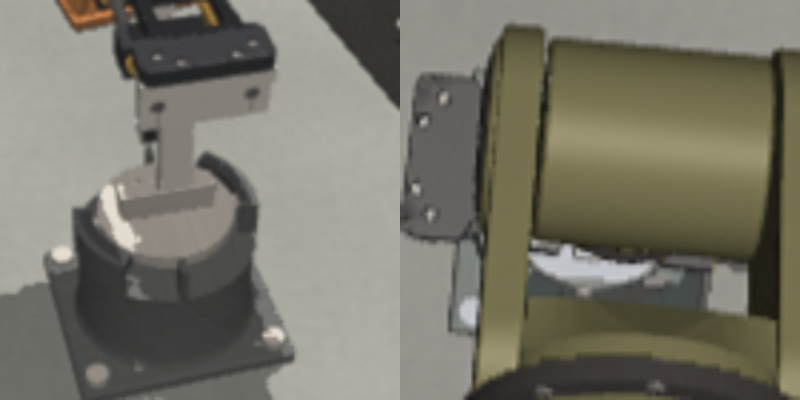

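In the side crop, the finger sits over the middle of the bar (about (175,185)) and clear of the claws. I lower it next, then grip.

```bash
python3 -m creep '[1, -1, 10, 0, 0, 0, 1, -1, 20, 0, 0, 0, 1, -1, 30, 0, 0, 0, 1, -1, 30, 0, 0, 0]' 40
python3 -m creep '[0, 0, 0, 0, 0, 0, 0, 0, 0, 0, 0, 0, 0, 0, 0, 0, 0, 0, 0, 0, 0, 0, 0, 0, 0, 0, 0, 0, 0, 0]' 10 20
python3 -c "from h import *;go([507,-11.5,86],-0.12)"
```

```text
clock: 2.1
eef_pos: [505.9, -12.6, 101.2]
eef_rot: [3.142, 0.003, -0.121]
wrist_force: [0.5, -0.4, 0.2]
finger_gap: 40.2
finger_force: 0.0
clock: 2.6
eef_pos: [507.0, -12.4, 103.2]
eef_rot: [3.142, -0.0, -0.12]
wrist_force: [-0.6, -0.5, 1.8]
finger_gap: 13.6
finger_force: 20.0
pos [507.  -12.4 103.2] rot [ 3.142 -0.    -0.12 ] F [-0.6 -0.5  1.8] j [-0.1   0.32  1.75 -0.    1.07  1.59]
shift [-0.1 -0.9 17.2] rotvec [ 0. -0. -0.]
```

```bash
python3 -m creep '[0, 0, 2, 0, 0, 0, 0, 0, 4, 0, 0, 0, 0, 0, 6, 0, 0, 0, 0, 0, 8, 0, 0, 0, 0, 0, 8, 0, 0, 0]' 10 20
python3 -c "from h import *;go([507,-11.5,86],-0.12)"
```

```text
clock: 3.1
eef_pos: [507.1, -12.5, 95.6]
eef_rot: [3.141, -0.001, -0.12]
wrist_force: [-3.0, -0.2, 11.0]
finger_gap: 13.7
finger_force: 20.0
pos [507.1 -12.5  95.6] rot [ 3.141e+00 -1.000e-03 -1.200e-01] F [-3.  -0.2 11. ] j [-0.1   0.33  1.76 -0.    1.05  1.59]
shift [-0.3 -1.   9.6] rotvec [ 0.    -0.001 -0.   ]
```

```bash
python3 -m creep '[0, 0, 2, 0, 0, 0, 0, 0, 4, 0, 0, 0, 0, 0, 4, 0, 0, 0]' 10 20; python3 -m creep '[0, 0, 2, 0, 0, 0, 0, 0, 4, 0, 0, 0, 0, 0, 4, 0, 0, 0]' 10 20
python3 -c "
from h import *;go([507,-11.5,86],-0.12)
p,d=manip.camera('side')
cv2.imwrite('pics/c2.png',cv2.resize(p[245:345,270:370],(500,500))[:,:,::-1])"
```

```text
clock: 3.4
eef_pos: [507.2, -12.5, 91.8]
eef_rot: [3.141, -0.001, -0.12]
wrist_force: [-5.0, -0.1, 12.4]
finger_gap: 13.6
finger_force: 20.0
clock: 3.7
eef_pos: [508.3, -12.6, 89.5]
eef_rot: [3.141, -0.004, -0.12]
wrist_force: [-5.4, -1.1, 24.4]
finger_gap: 13.9
finger_force: 20.0
pos [508.3 -12.6  89.5] rot [ 3.141 -0.004 -0.12 ] F [-5.4 -1.1 24.4] j [-0.1   0.34  1.76 -0.    1.04  1.59]
shift [-1.5 -0.9  3.4] rotvec [ 0.    -0.004 -0.   ]
```

View pics/c2.png

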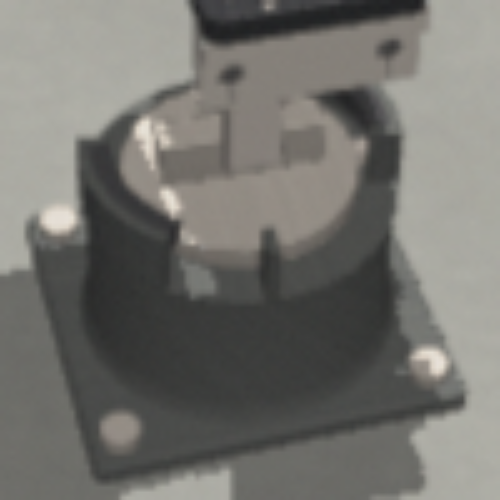

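The cap is lower in the notches and the force jumped at about 12 mm of travel, so it is at the bottom stop. I ease off 2 mm and turn.

```bash
python3 -m creep '[0, 0, -2, 0, 0, 0, 0, 0, -2, 0, 0, -0.12, 0, 0, -2, 0, 0, -0.24, 0, 0, -2, 0, 0, -0.36, 0, 0, -2, 0, 0, -0.36]' 10 20
python3 -c "from h import *;go([507,-12,91],1.03)"
```

```text
clock: 4.25
eef_pos: [508.2, -12.4, 90.5]
eef_rot: [3.14, -0.004, 0.244]
wrist_force: [-0.4, 0.0, 13.3]
finger_gap: 14.1
finger_force: 20.0
pos [508.2 -12.4  90.5] rot [ 3.14  -0.004  0.244] F [-0.4  0.  13.3] j [-0.1   0.34  1.76  0.    1.04  1.23]
shift [-1.1 -0.7 -0.5] rotvec [ 0.003 -0.003 -0.786]
```

```bash
python3 -m creep '[0, 0, 0, 0, 0, -0.14, 0, 0, 0, 0, 0, -0.28, 0, 0, 0, 0, 0, -0.42, 0, 0, 0, 0, 0, -0.56, 0, 0, 0, 0, 0, -0.56]' 10 20
python3 -m creep '[0, 0, 0, 0, 0, -0.12, 0, 0, 0, 0, 0, -0.24, 0, 0, 0, 0, 0, -0.24, 0, 0, 0, 0, 0, -0.24]' 10 20
python3 -c "from h import *
p,d=manip.camera('side')
cv2.imwrite('pics/c3.png',cv2.resize(p[245:345,270:370],(500,500))[:,:,::-1])"
```

```text
clock: 4.75
eef_pos: [508.0, -12.2, 90.4]
eef_rot: [3.139, -0.002, 0.805]
wrist_force: [-0.2, 2.2, 14.1]
finger_gap: 13.7
finger_force: 20.0
clock: 5.15
eef_pos: [508.0, -12.1, 90.4]
eef_rot: [3.139, -0.002, 1.04]
wrist_force: [-0.4, 1.6, 12.8]
finger_gap: 13.7
finger_force: 20.0
```

View pics/c3.png

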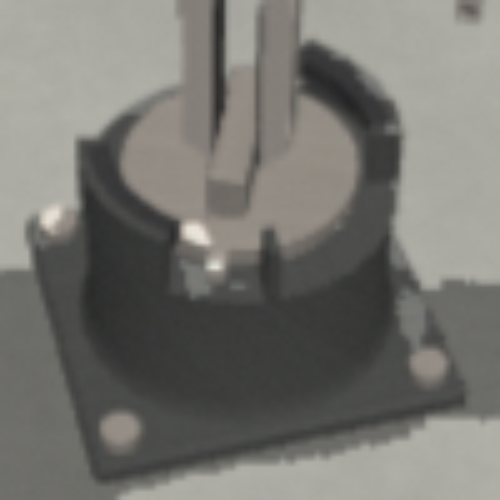

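The bar has turned with the fingers, and the pin at (215,265) is in the open gap. I raise it while gripped, then release.

```bash
python3 -m creep '[0, 0, -4, 0, 0, 0, 0, 0, -8, 0, 0, 0, 0, 0, -12, 0, 0, 0, 0, 0, -16, 0, 0, 0, 0, 0, -16, 0, 0, 0]' 10 20
python3 -m creep '[0, 0, 0, 0, 0, 0, 0, 0, 0, 0, 0, 0, 0, 0, 0, 0, 0, 0, 0, 0, 0, 0, 0, 0]' 36
python3 -m creep '[0, 0, -20, 0, 0, 0, 0, 0, -50, 0, 0, 0, 0, 0, -90, 0, 0, 0, 0, 0, -110, 0, 0, 0, 0, 0, -110, 0, 0, 0]'
python3 - <<'E'
from h import *
p,d=manip.camera('side')
cv2.imwrite('pics/c4.png',cv2.resize(p[245:345,270:370],(500,500))[:,:,::-1])
S=pose(p,d,"side");z=S[245:345,270:370,2];x=S[245:345,270:370]
m=(np.hypot(x[...,0]-507,x[...,1]+12)<38)&(z>85)&(z<140);print(np.percentile(z[m],[10,30,50,70,90]))
E
```

```text
clock: 5.7
eef_pos: [507.9, -12.1, 106.3]
eef_rot: [3.139, -0.002, 1.04]
wrist_force: [2.2, 1.9, 6.6]
finger_gap: 13.9
finger_force: 20.0
clock: 6.1
eef_pos: [506.9, -12.3, 105.0]
eef_rot: [3.142, -0.0, 1.04]
wrist_force: [0.5, 0.7, 5.2]
finger_gap: 36.0
finger_force: 2.3
clock: 6.6
eef_pos: [507.6, -12.4, 217.2]
eef_rot: [3.138, -0.002, 1.04]
wrist_force: [-0.4, 0.6, 0.4]
finger_gap: 35.8
finger_force: 0.0
[106.22012332 107.03515994 107.63995968 108.67298944 126.94032662]
```

View pics/c4.png

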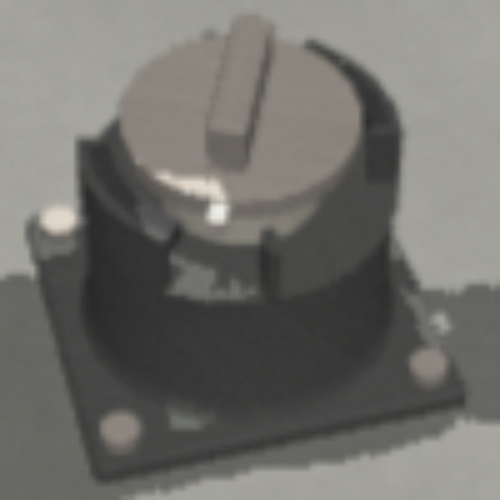

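The cap is fully up: the face measures about 107 mm and the bar top about 127 mm, with the pin at (217,212) clear of the claws.

```bash
python3 -c "from cell import manip;print(manip.sign_off())"
```

```text
the job is handed in; nothing more can be done
None
```

The cap was pressed in, turned about 1.16 rad anticlockwise and released; it sprang fully up (face measured at about 107 mm), the robot stayed clear of the ring, bushing and rack, and the job is handed in, with no verdict returned.

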